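A clean pot from the nest onto the ink scale

ROBOT

A 6-joint arm with a two-finger parallel gripper is mounted at the origin on the work surface. World frame = base frame: x ahead of the robot, y to its left, z up, the work surface at z = 0. Lengths are in mm, angles in rad, forces in N, time in s.
With the tool pointing down it reaches from about 150 to 775 mm from the base axis. Payload 6.1 kg.
Tool frame: the origin (TCP) lies on the centre line of the jaws, within the pads' length; the fingertips stand 17 mm ahead of it and the grasp point (between the pads) lies 2 mm behind it (robot.tip_extent is the distance from the TCP to the fingertips, in mm); z points along the fingers, y is the line along which they close (so a half turn about z gives the same grasp; the last joint's range is limited). The gripper opens to 85 mm and grips with 20 to 120 N. Pads are 22 mm wide; open, the fingers measure 114 mm over their backs; the gripper's body (76 mm by 85 mm) begins 54 mm behind the grasp point. The pads swing forward as they close: fully open they stand 13 mm farther back than shut.
Start: joints at [1.248, 0.126, -0.04, 1.405, 0, 1.571], TCP at [166.535, 497.87, 223.795] pointing down, gripper open.
Joint ranges: [-2.72, 2.72], [-0.95, 1.95], [-1.27, 1.35], [-1.78, 2.02], [-1.46, 1.47], [-3.14, 3.14]. Speed limits (rad/s): [2.39, 2.39, 3.01, 3.14, 3.14, 3.14].

INTERFACE

Orientations are given as a unit quaternion [w, x, y, z].
In Python, from cell import robot gives the robot as it stands. The module is installed in compiled form; this text tells all that it offers.
- The arm moves only by the tool play_rows, never from a script. Its arguments are lists of equal length, an entry for each row: "hand": the opening, from 0 (shut) to 1 (fully open); "offset": the shift along the world's x, y, z in units of 25 mm (1.0 is 25 mm), a list of three; "roll": the turn about the world's z in units of 5 degrees (1.0 is 5 degrees). A call has 1 to 10 rows; each row is the pose to reach, as a shift and turn from the pose commanded when the call began; what a row does not reach only later rows make up. A row lasts 1/12 s, in which the tool goes at most 41.7 mm and 7.16 degrees, less where a joint would pass 70% of its speed; a pose out of reach is approached as far as the arm can. A call with a gripper value outside its range is refused whole. The fingers move at their own pace and stop on an object; "squeeze" is the grip in N (left out, the last holds). Time passes only in rows, so rows that repeat a pose let the fingers close. It gives the time, the measured TCP pose, the force, the opening and the grip force at its end, in the units of the state.
- robot.read_state(): the state, without advancing time (a new reading comes with each control period).
- robot.snapshot(name): name is "scene" or "top" or "wrist"; returns the picture (480x640x3 uint8, red, green, blue); there is no depth.
- robot.calibration(name): a dict with "mtx" (3x3 intrinsics, pixels), "D" ([k1, k2, p1, p2, k3] as OpenCV has them; the pictures are not rectified), "world_from_camera" (4x4, takes a point from camera to world coordinates). Camera axes: x right, y up, looking along -z (the intrinsics and any distortion apply to the point x, -y, -z); pixel columns grow to the right and rows downward; lengths in mm; the calibration is good to about 2 mm. A picture is of the moment at which its call begins: read the wrist's pose just before it. calibration takes no time and is no camera call; for the wrist camera it gives the pose at the moment of the call.
- robot.sign_off(): hands the job in; it is judged then, once.
The state is a dict: "t": time; "q": joint angles; "joint_vel": joint speeds; "tau": joint torques, N m; "tcp_pos": TCP position; "eef_rot": TCP orientation; "force": force on the tool from outside, world axes, zero at the start; "ft_torque": the same for the moment, N m; "opening": finger opening in mm; "gripper_force": force on a finger pad.
Only numpy, scipy, OpenCV 4.12 (cv2) and the standard library are available. Lean on these libraries where they do the work, as an engineer would, in place of code of your own. Each camera call takes 0.05 s, during which the arm holds its last target. There are 200 camera calls.

TASK

Take just the top pot off the pile of nested wide mixing pots and stand it upright in the middle of the scale's round steel pan, ready for weighing ink. Set it down, do not drop it. Leave the rest of the pile and the single wide pot that stands on its own standing where they are.

Things in the scene. Friction and masses are not known exactly. Their poses are not given: they have to be found in the camera images.
- top_pot: the uppermost of three identical white plastic pots nested in a pile 130 mm high: round, open, 70 mm high, about 50 g, 56 mm across outside at the rim (top 11 mm straight, wall 2 mm), tapering to 36 mm at the foot. It stands on the next pot's inner floor with its upper 30 mm showing and lifts straight out with 2 mm play. Origin: centre of its underside, z up; rim 70 mm above
- next_pot: the identical pot that the top pot is nested in, second of the pile; it stays, nested in a third pot that stands loose on the table. Inner floor 30 mm above its underside. Origin: centre of its underside, 30 mm below the top pot's, z up
- pan (a point): centre of the upper face of a scale's round flat steel pan, 120 mm in diameter, 38 mm above the table. The scale is grey, low (case 31 mm high), 170 x 150 mm and does not move; its dark display and keys are on the robot's side. z up
- lone_pot: a single wide pot, same shape and size, standing loose by itself on the table: leave it. Two slimmer pots (42 mm at the rim, pile 135 mm high) and two lidded jars up to 110 mm high stand about too. Origin: centre of its underside, z up

How it is judged:
By the outcome, as a careful person would: the job done as asked, in the order asked, and still so for the second after the job is handed in, with the robot touching nothing.
It also fails if it takes over 35 s, if anything falls off the work surface, if the arm or the gripper's body presses on something with over 40 N, if the wrist force passes 120 N, or if a joint passes its speed limit or range.

## Working session

There is one attempt and no reset: what is moved stays moved. The work goes in short steps, Python scripts to look and compute and a tool call to move; the robot and the scene stay as the last step left them, time stands still between calls to the robot, and variables do not carry over. Pictures are saved under pics/ and viewed, at most 10 in all, crops included, and the job is handed in when it is done.

Besides the shell and the picture viewer there is one more tool, called as name([rows], argument=value, ...), one row to a line, values as JSON. play_rows: Moves the arm, as the interface text tells. Its arguments: {"type":"object","properties":{"hand":{"type":"array"},"offset":{"type":"array"},"roll":{"type":"array"},"squeeze":{"type":"number"}},"required":["hand","offset","roll"]}

```bash
mkdir -p pics
cat > h.py <<'E'
import numpy as np, cv2
from cell import robot
def ray(cal,px):
    p=cv2.undistortPoints(np.array([[px]],float),np.array(cal["mtx"],float),np.array(cal["D"],float))[0,0]
    T=np.array(cal["world_from_camera"]); return T[:3,3],T[:3,:3]@np.array([p[0],-p[1],-1.])
def onz(cal,px,z):
    o,d=ray(cal,px); return o+d*(z-o[2])/d[2]
def snap(cam,name):
    cal=robot.calibration(cam); im=robot.snapshot(cam); cv2.imwrite(f"pics/{name}.png",im[:,:,::-1]); return cal,im
E
python3 - <<'E'
from h import *
for c in("top","scene"):
    cal,im=snap(c,c+"0"); print(c,np.round(np.array(cal["world_from_camera"]),2).tolist(),np.round(cal["mtx"],0).tolist())
s=robot.read_state();print(s["t"],s["tcp_pos"],s["eef_rot"],s["opening"])
E
```

```text
top [[-0.02, 1.0, -0.09, 539.41], [-1.0, -0.02, 0.01, 15.5], [0.01, 0.09, 1.0, 824.13], [0.0, 0.0, 0.0, 1.0]] [[435.0, 0.0, 315.0], [0.0, 435.0, 241.0], [0.0, 0.0, 1.0]]
scene [[0.41, -0.75, 0.52, 983.3], [0.91, 0.33, -0.24, -150.84], [0.01, 0.58, 0.82, 614.33], [0.0, 0.0, 0.0, 1.0]] [[445.0, 0.0, 321.0], [0.0, 445.0, 234.0], [0.0, 0.0, 1.0]]
0.1 [166.41681962 497.54798865 223.10585899] [-1.04233525e-04  1.60683907e-01  9.87005673e-01 -6.86917111e-04] 85.5777982073953
```

View pics/top0.png

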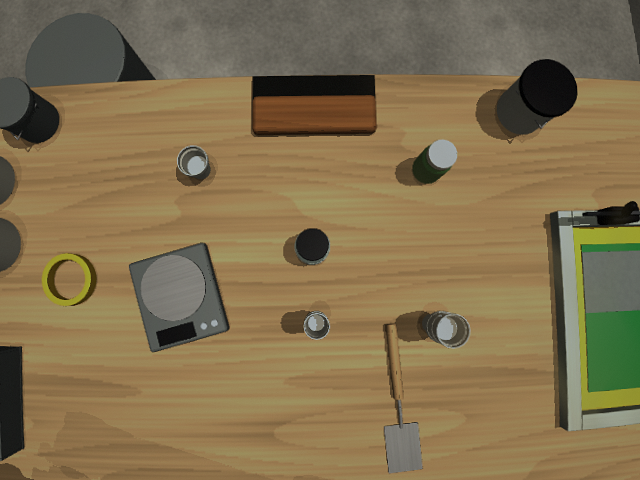

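View pics/scene0.png

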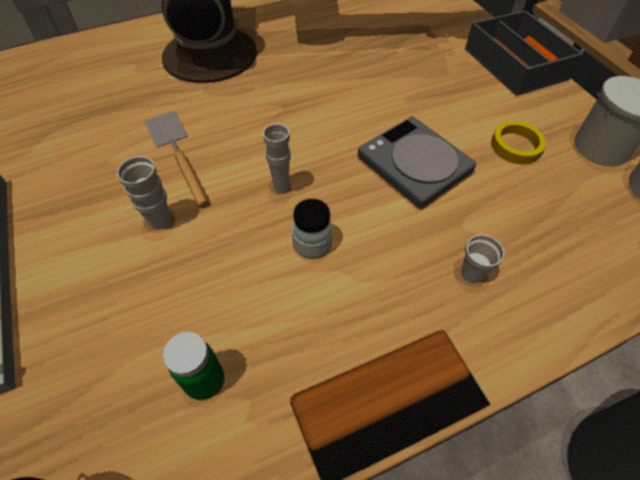

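The top view shows the wide pile's rim at about (451,330), the slim pile at (316,325), the lone pot at (193,162) and the pan at (173,288). In the scene view the pile's rim is at about (138,172) and the pan at (425,158).

Run:
```python
from h import *
top=robot.calibration("top");sc=robot.calibration("scene")
for n,a,b,z in(("pile",(451,330),(138,172),130),("pan",(173,288),(425,158),38),("slim",(317,325),(277,134),135),("lone",(193,162),(485,250),70)):
    o1,d1=ray(top,a);o2,d2=ray(sc,b)
    t=np.linalg.lstsq(np.c_[d1,-d2],o2-o1,rcond=None)[0]
    print(n,onz(top,a,z).round(1),onz(sc,b,z).round(1),"tri",((o1+d1*t[0]+o2+d2*t[1])/2).round(1))
w=robot.calibration("wrist");print(np.round(w["world_from_camera"],2).tolist(),np.round(w["mtx"],0).tolist())
a=cv2.imread("pics/top0.png")[280:380,400:500];b=cv2.imread("pics/top0.png")[230:360,110:240]
c=cv2.imread("pics/scene0.png")[140:240,100:200]
r=lambda x:cv2.resize(x,(260,260),interpolation=cv2.INTER_CUBIC)
cv2.imwrite("pics/c1.png",np.hstack([r(a),r(b),r(c)]))
```

```text
pile [ 454.  -209.2  130. ] [ 461.6 -212.6  130. ] tri [ 452.7 -212.9  121.3]
pan [530.3 263.3  38. ] [537.  258.4  38. ] tri [529.9 265.7  28.6]
slim [469.    5.3 135. ] [474.3   3.8 135. ] tri [468.5   5.4 129.6]
lone [753.6 219.   70. ] [758.9 217.6  70. ] tri [755.9 221.5  63.3]
[[0.32, -0.91, -0.25, 102.68], [0.95, 0.31, 0.09, 518.85], [-0.0, -0.27, 0.96, 372.73], [0.0, 0.0, 0.0, 1.0]] [[349.0, 0.0, 321.0], [0.0, 349.0, 234.0], [0.0, 0.0, 1.0]]
```

View pics/c1.png

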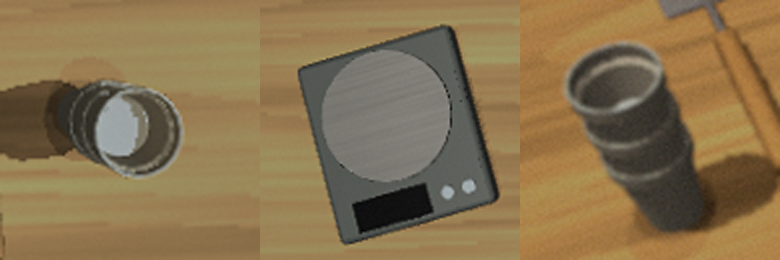

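The crops put the pile rim at about (454,330) in the top view and confirm the pan at (173,288). That gives the pile near (456,-213) and the pan near (532,261). I'm moving above the pile.

play_rows([
  [0.3, -0.8, 0.2],
  [0.9, -2.2, 0.4],
  [1.5, -3.6, 0.6],
  [2.1, -5, 0.8],
  [2.7, -6.5, 0.8],
  [3.3, -8, 0.8],
  [3.9, -9.5, 0.8],
  [4.5, -11, 0.8],
  [5.1, -12.5, 0.8],
  [5.7, -14, 0.8],
], hand=[1, 1, 1, 1, 1, 1, 1, 1, 1, 1], roll=[0, 0, 0, 0, 0, 0, 0, 0, 0, 0], squeeze=25)

```text
t: 0.93
tcp_pos: [308.9, 146.0, 243.7]
eef_rot: [0.0, 0.16, 0.987, 0.0]
force: [1.3, 1.3, -0.9]
opening: 85.7
gripper_force: 0.0
```

play_rows([
  [0.6, -1.5, 0],
  [1.2, -3, 0],
  [1.8, -4.5, 0],
  [2.4, -6, 0],
  [3, -7.5, 0],
  [3.6, -9, 0],
  [4.1, -10.3, 0],
  [4.5, -11.3, 0],
  [4.7, -11.8, 0],
  [4.8, -12, 0],
], hand=[1, 1, 1, 1, 1, 1, 1, 1, 1, 1], roll=[0, 0, 0, 0, 0, 0, 0, 0, 0, 0])

```text
t: 1.77
tcp_pos: [429.2, -153.7, 243.1]
eef_rot: [-0.001, 0.162, 0.987, 0.0]
force: [0.9, 0.0, -0.2]
opening: 85.4
gripper_force: 0.0
```

Run:
```python
from h import *
cal,im=snap("wrist","w1"); s=robot.read_state();print(s["tcp_pos"],robot.tip_extent)
np.save("w1.npy",np.array(cal["world_from_camera"]))
T=np.array(cal["world_from_camera"])
p=np.linalg.inv(T)@np.array([456,-213,130,1]); print(cv2.projectPoints(np.array([[p[0],-p[1],-p[2]]]),np.zeros(3),np.zeros(3),np.array(cal["mtx"],float),np.array(cal["D"],float))[0])
```

```text
[ 429.33974235 -153.25768755  243.14409976] 17.0
[[[262.87531207 280.86922855]]]
```

View pics/w1.png

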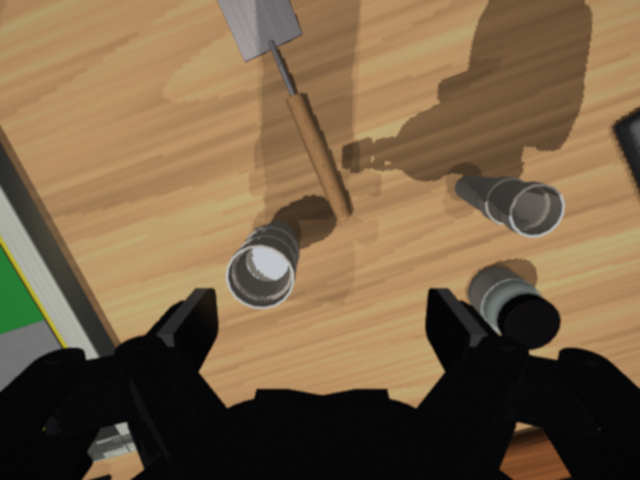

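In the wrist view the pile's rim is centred at about (262,274), with columns 227–297 and rows 241–307. That is a few mm from the prediction.

Run:
```python
from h import *
cal=robot.calibration("wrist")
for p in((262,274),(227,274),(297,274),(262,241),(262,307)): print(p,onz(cal,p,130).round(1))
a=cv2.imread("pics/w1.png")[210:330,200:320]
cv2.imwrite("pics/c2.png",cv2.resize(a,(480,480),interpolation=cv2.INTER_CUBIC))
```

```text
(262, 274) [ 450.4 -211.1  130. ]
(227, 274) [ 441.4 -237.8  130. ]
(297, 274) [ 459.4 -184.3  130. ]
(262, 241) [ 424.5 -201.   130. ]
(262, 307) [ 477.7 -221.7  130. ]
```

View pics/c2.png

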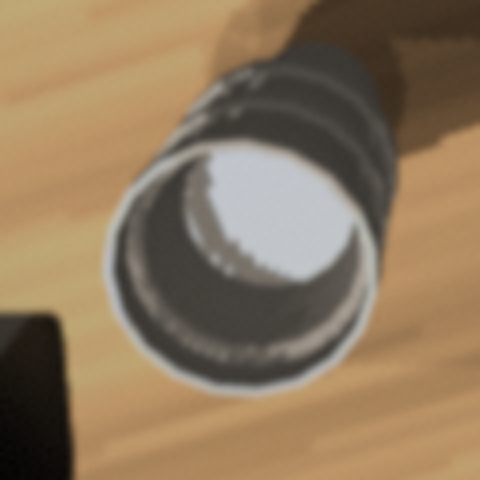

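play_rows([
  [0.4, -1, 0],
  [0.8, -2, -0.3],
  [0.96, -2.44, -0.8],
  [0.96, -2.44, -1.5],
  [0.96, -2.44, -2.4],
  [0.96, -2.44, -3.3],
  [0.96, -2.44, -4.1],
  [0.96, -2.44, -4.6],
  [0.96, -2.44, -4.87],
  [0.96, -2.44, -4.87],
], hand=[1, 1, 1, 1, 1, 1, 1, 1, 1, 1], roll=[0, 0, 0, 0, 0, 0, 0, 0, 0, 0])

```text
t: 2.65
tcp_pos: [452.1, -211.4, 120.9]
eef_rot: [-0.001, 0.16, 0.987, 0.0]
force: [-0.1, -0.3, -0.4]
opening: 85.0
gripper_force: 0.0
```

Run:
```python
from h import *
cal,im=snap("wrist","w2");s=robot.read_state();print(s["tcp_pos"],s["force"])
```

```text
[ 452.72586585 -211.90577882  122.03879259] [-1.09317216 -0.06869682 -0.06723667]
```

View pics/w2.png

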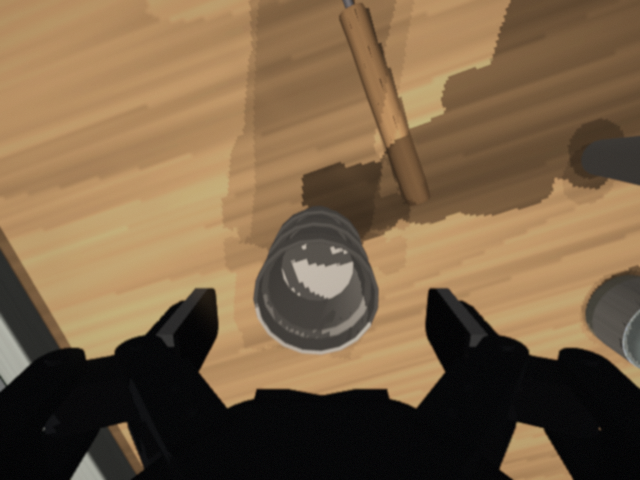

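Run:
```python
from h import *
cal=robot.calibration("wrist"); tcp=robot.read_state()["tcp_pos"]
im=cv2.imread("pics/w2.png")
for p in((316.5,293),(316.5,352),(316.5,239),(256,290),(378,290)): print(p,onz(cal,p,130).round(1))
R=np.array(cal["world_from_camera"]);q=np.linalg.inv(R)@np.append(tcp+np.array([0,0,8]),1)
print(cv2.projectPoints(np.array([[q[0],-q[1],-q[2]]]),np.zeros(3),np.zeros(3),np.array(cal["mtx"],float),np.array(cal["D"],float))[0])
```

```text
(316.5, 293) [ 450.9 -213.7  130. ]
(316.5, 352) [ 479.1 -223.3  130. ]
(316.5, 239) [ 427.3 -205.8  130. ]
(256, 290) [ 441.1 -238.6  130. ]
(378, 290) [ 458.1 -187.6  130. ]
[[[321.77889588 295.47018323]]]
```

play_rows([
  [-0.03, -0.08, 0],
  [-0.03, -0.08, 0],
  [-0.03, -0.08, 0],
  [-0.03, -0.08, 0],
  [-0.03, -0.08, 0],
  [-0.03, -0.08, 0],
  [-0.03, -0.08, 0],
  [-0.03, -0.08, 0],
  [-0.03, -0.08, 0],
  [-0.03, -0.08, 0],
], hand=[1, 0.9, 0.8, 0.7, 0.6, 0.55, 0.5, 0.5, 0.5, 0.5], roll=[0, 0, 0, 0, 0, 0, 0, 0, 0, 0], squeeze=25)

```text
t: 3.53
tcp_pos: [452.3, -215.1, 122.0]
eef_rot: [-0.0, 0.161, 0.987, 0.0]
force: [-0.7, 0.1, -0.3]
opening: 42.8
gripper_force: 0.0
```

Run:
```python
from h import *
cal,im=snap("wrist","w3");s=robot.read_state();print(s["tcp_pos"],s["force"],s["opening"],s["gripper_force"])
cal,im2=snap("scene","s3")
a=cv2.resize(im2[60:240,60:240],(480,480),interpolation=cv2.INTER_CUBIC)
b=cv2.resize(im[150:450,170:470],(300,480)[:1]+(480,))
cv2.imwrite("pics/c3.png",np.hstack([a,b])[:,:,::-1])
```

```text
[ 452.26845001 -215.11771699  121.99486567] [-0.02340933 -0.30030891 -0.69561796] 42.426063510422736 0.0
```

View pics/c3.png

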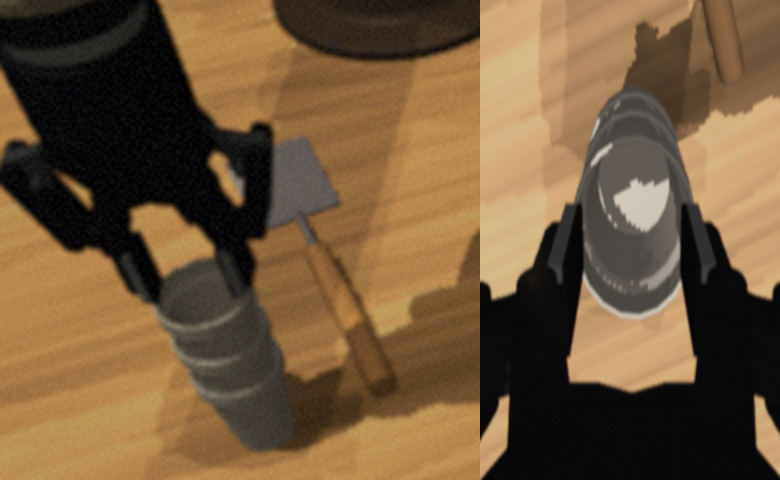

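Unexpected: the fingers closed past 56 mm without contact. The scene crop shows the fingertips at rim level, apparently not around the pot. I'll work out the true fingertip height from the wrist view.

Run:
```python
from h import *
cal=robot.calibration("wrist"); s=robot.read_state();tcp=s["tcp_pos"]
y=np.array([.317,.948,0]);n=np.array([.948,-.317,0])
# tip-edge pixels: open(w2) and now(w3); intersect with tool's finger plane
for nm,p in(("openL",(217,290)),("openR",(427,290)),("openLouter",(192,290)),("nowL",(272,278)),("nowR",(372,278)),("nowLo",(252,278))):
  for off in(-11,0,11):
    o,d=ray(cal,p);P=o+d*(((tcp+off*n-o)@n)/(d@n));print(nm,off,"lateral",round((P-tcp)@y,1),"z-tcp",round(P[2]-tcp[2],1))
sc=robot.calibration("scene")
for p in((116,175),(120,172),(150,171),(137,160)):print(onz(sc,p,120).round(0))
im=cv2.imread("pics/w3.png");cv2.imwrite("pics/c4.png",cv2.resize(im[220:400,220:420],(800,720))[:600])
```

```text
openL -11 lateral -40.2 z-tcp 26.3
openL 0 lateral -48.0 z-tcp 2.2
openL 11 lateral -55.9 z-tcp -21.9
openR -11 lateral 40.3 z-tcp 26.3
openR 0 lateral 48.2 z-tcp 2.2
openR 11 lateral 56.2 z-tcp -21.9
openLouter -11 lateral -49.8 z-tcp 26.3
openLouter 0 lateral -59.5 z-tcp 2.2
openLouter 11 lateral -69.2 z-tcp -21.9
nowL -11 lateral -20.7 z-tcp 14.4
nowL 0 lateral -24.8 z-tcp -12.0
nowL 11 lateral -28.8 z-tcp -38.5
nowR -11 lateral 20.9 z-tcp 14.4
nowR 0 lateral 25.0 z-tcp -12.1
nowR 11 lateral 29.1 z-tcp -38.5
nowLo -11 lateral -29.1 z-tcp 14.4
nowLo 0 lateral -34.7 z-tcp -12.0
nowLo 11 lateral -40.4 z-tcp -38.5
[ 443. -246.  120.]
[ 439. -239.  120.]
[ 456. -197.  120.]
[ 425. -211.  120.]
```

View pics/c4.png

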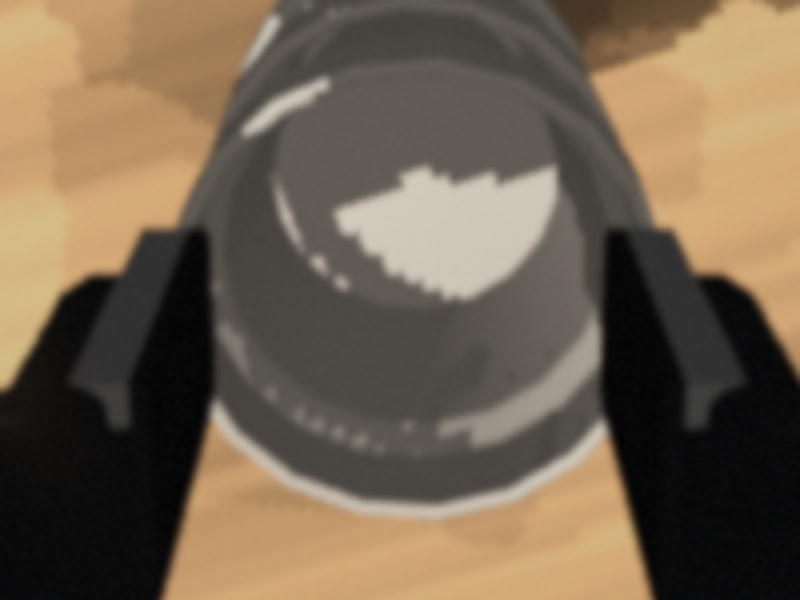

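The image-up direction is the camera-side of the tool. Read that way, the tip corners sit about 14 mm above the nominal TCP, at z ≈ 136, so they closed just above the rim. Nothing was touched. I'll open, go down about 30 mm and look again before closing.

play_rows([
  [0, 0, 0],
  [0, 0, 0],
  [0, 0, 0],
  [0, 0, 0],
  [0, 0, 0],
  [0, 0, -0.2],
  [0, 0, -0.5],
  [0, 0, -0.8],
  [0, 0, -1],
  [0, 0, -1],
], hand=[1, 1, 1, 1, 1, 1, 1, 1, 1, 1], roll=[0, 0, 0, 0, 0, 0, 0, 0, 0, 0])

```text
t: 4.47
tcp_pos: [451.3, -214.6, 95.2]
eef_rot: [-0.001, 0.161, 0.987, 0.0]
force: [-0.5, 0.3, 0.4]
opening: 85.2
gripper_force: 0.0
```

Run:
```python
from h import *
cal,im=snap("wrist","w5");s=robot.read_state();print(s["t"],s["q"],s["tcp_pos"],s["force"],s["opening"])
cal,im2=snap("scene","s5")
a=cv2.resize(im2[60:240,60:240],(400,400),interpolation=cv2.INTER_CUBIC)
b=cv2.resize(im[170:470,170:470],(400,400))
cv2.imwrite("pics/c5.png",np.hstack([a,b])[:,:,::-1])
```

```text
4.5167 [-4.44007834e-01  1.12858925e-01 -3.36677599e-01  1.12327642e+00
 -1.69814995e-05 -1.21199556e-01] [ 451.58699625 -214.81927218   95.94945265] [0.19853688 0.55164304 0.00280531] 85.21002806670874
```

View pics/c5.png

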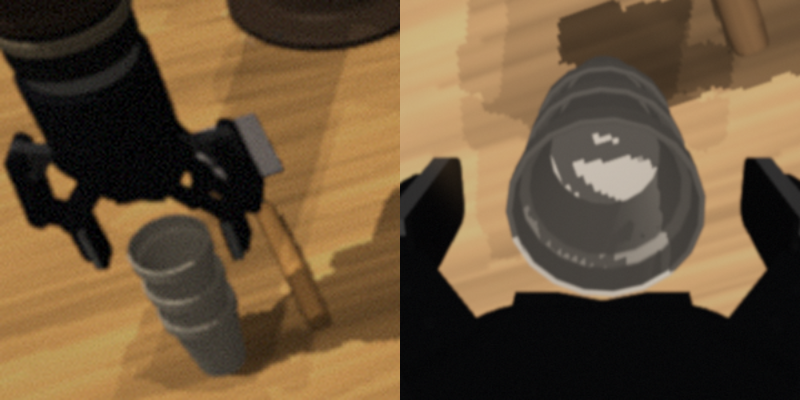

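In these crops the tips are now beside the pot, about 15 mm below its rim and above the next rim. The pot is about 1 mm right of centre. Closing here.

play_rows([
  [0.01, 0.04, 0],
  [0.01, 0.04, 0],
  [0.01, 0.04, 0],
  [0.01, 0.04, 0],
  [0.01, 0.04, 0],
  [0.01, 0.04, 0],
  [0.01, 0.04, 0],
  [0.01, 0.04, 0],
  [0.01, 0.04, 0],
  [0.01, 0.04, 0],
], hand=[0.9, 0.8, 0.75, 0.7, 0.65, 0.6, 0.55, 0.5, 0.5, 0.5], roll=[0, 0, 0, 0, 0, 0, 0, 0, 0, 0], squeeze=25)

```text
t: 5.4
tcp_pos: [452.9, -214.2, 97.6]
eef_rot: [0.001, 0.161, 0.987, -0.0]
force: [-0.2, 1.5, 5.4]
opening: 52.8
gripper_force: 26.4
```

play_rows([
  [0, 0, 0.1],
  [0, 0, 0.3],
  [0, 0, 0.5],
  [0, 0, 0.7],
  [0, 0, 0.8],
  [0, 0, 0.8],
], hand=[0.5, 0.5, 0.5, 0.5, 0.5, 0.5], roll=[0, 0, 0, 0, 0, 0])

```text
t: 5.9
tcp_pos: [453.0, -214.4, 117.9]
eef_rot: [0.001, 0.161, 0.987, -0.0]
force: [0.2, -0.1, -0.6]
opening: 53.5
gripper_force: 26.4
```

Run:
```python
from h import *
s=robot.read_state();print(s["t"],s["tcp_pos"],s["force"],s["opening"],s["gripper_force"])
cal,im2=snap("scene","s6");cal,im=snap("wrist","w6")
a=cv2.resize(im2[60:240,60:240],(400,400),interpolation=cv2.INTER_CUBIC)
# compare lower-pile pixels with the picture before the lift
o=cv2.imread("pics/s5.png")[:,:,::-1]
d=cv2.absdiff(cv2.GaussianBlur(o,(3,3),0),cv2.GaussianBlur(im2,(3,3),0)).max(2)
print("rows changed (cols 120-180):",[(r,int((d[r,120:180]>30).sum())) for r in range(140,236,5)])
g=im2.astype(int).sum(2)
w0=cv2.imread("pics/w5.png")[:,:,::-1]
cv2.imwrite("pics/c6.png",np.hstack([a,cv2.resize(im[170:470,170:470],(400,400))])[:,:,::-1])
```

```text
5.9 [ 452.97800951 -214.36001673  117.89325878] [ 0.17449446 -0.12552076 -0.64039464] 53.463067505279774 26.3550053115614
rows changed (cols 120-180): [(140, 32), (145, 31), (150, 28), (155, 55), (160, 32), (165, 27), (170, 18), (175, 12), (180, 8), (185, 0), (190, 0), (195, 0), (200, 6), (205, 0), (210, 0), (215, 0), (220, 0), (225, 0), (230, 0), (235, 0)]
```

The top pot lifted alone: the force is about -0.6 N, and nothing below image row 185 changed. Now straight up and across to the pan.

play_rows([
  [0, 0, 0.4],
  [0, 0, 1],
  [0, 0, 1.8],
  [0, 0, 2.6],
  [0, 0, 3.4],
  [0, 0, 4],
  [0.1, 0.5, 4.3],
  [0.2, 1.3, 4.3],
  [0.4, 2.4, 4.3],
  [0.6, 3.6, 4.3],
], hand=[0.5, 0.5, 0.5, 0.5, 0.5, 0.5, 0.5, 0.5, 0.5, 0.5], roll=[0, 0, 0, 0, 0, 0, 0, 0, 0, 0])

```text
t: 6.83
tcp_pos: [467.4, -123.2, 224.7]
eef_rot: [-0.0, 0.162, 0.987, 0.0]
force: [0.3, -0.5, -0.9]
opening: 53.0
gripper_force: 26.5
```

play_rows([
  [0.2, 1.2, 0],
  [0.4, 2.4, 0],
  [0.6, 3.6, 0],
  [0.8, 4.8, 0],
  [1, 6, 0],
  [1.2, 7.2, 0],
  [1.4, 8.4, 0],
  [1.6, 9.6, 0],
  [1.8, 10.8, 0],
  [2, 12, 0],
], hand=[0.5, 0.5, 0.5, 0.5, 0.5, 0.5, 0.5, 0.5, 0.5, 0.5], roll=[0, 0, 0, 0, 0, 0, 0, 0, 0, 0])

```text
t: 7.67
tcp_pos: [516.9, 178.0, 224.5]
eef_rot: [-0.0, 0.16, 0.987, -0.0]
force: [0.6, -0.4, -0.4]
opening: 53.4
gripper_force: 26.5
```

play_rows([
  [0.2, 1.1, 0],
  [0.4, 2.1, 0],
  [0.5, 2.8, 0],
  [0.5, 3.2, 0],
  [0.5, 3.4, 0],
  [0.5, 3.45, 0],
  [0.5, 3.45, 0],
], hand=[0.5, 0.5, 0.5, 0.5, 0.5, 0.5, 0.5], roll=[0, 0, 0, 0, 0, 0, 0])

```text
t: 8.25
tcp_pos: [529.7, 261.8, 224.6]
eef_rot: [-0.0, 0.161, 0.987, -0.0]
force: [0.7, -0.5, -0.4]
opening: 53.6
gripper_force: 26.5
```

Run:
```python
from h import *
s=robot.read_state();print(s["t"],s["tcp_pos"],s["force"],s["opening"],s["gripper_force"],s["eef_rot"])
cal,im=snap("wrist","w7");cal2,im2=snap("scene","s7")
# where the pan (530,262,38) falls, and pan mask fit in wrist picture: grey low-saturation mid-brightness
T=np.array(cal["world_from_camera"])
p=np.linalg.inv(T)@np.array([530,262,38,1]); print(cv2.projectPoints(np.array([[p[0],-p[1],-p[2]]]),np.zeros(3),np.zeros(3),np.array(cal["mtx"],float),np.array(cal["D"],float))[0])
cv2.imwrite("pics/c7.png",np.hstack([cv2.resize(im,(480,360)),cv2.resize(im2[60:240,330:490],(320,360))])[:,:,::-1])
```

```text
8.25 [529.69812989 261.8021785  224.55755243] [ 0.71022327 -0.4603265  -0.40822146] 53.59567636793155 26.49442321024253 [-1.10624196e-04  1.60718809e-01  9.87000202e-01 -2.30119805e-04]
[[[321.93820074 209.36148682]]]
```

play_rows([
  [0, 0, -0.4],
  [0, 0, -1.2],
  [0, 0, -2.1],
  [0, 0, -3],
  [0, 0, -3.9],
  [0, 0, -4.6],
  [0, 0, -5.1],
  [0, 0, -5.4],
  [0, 0, -5.5],
  [0, 0, -5.5],
], hand=[0.5, 0.5, 0.5, 0.5, 0.5, 0.5, 0.5, 0.5, 0.5, 0.5], roll=[0, 0, 0, 0, 0, 0, 0, 0, 0, 0])

```text
t: 9.18
tcp_pos: [529.8, 261.5, 86.5]
eef_rot: [-0.0, 0.161, 0.987, -0.0]
force: [-0.8, -0.1, -1.3]
opening: 53.2
gripper_force: 26.5
```

Run:
```python
from h import *
s=robot.read_state();print(s["t"],s["tcp_pos"],s["force"],s["opening"],s["gripper_force"])
cal,im=snap("wrist","w8");cal2,im2=snap("scene","s8");c3,im3=snap("top","t8")
cv2.imwrite("pics/c8.png",np.hstack([np.vstack([cv2.resize(im,(400,300)),cv2.resize(im3[220:370,80:280],(400,300))]),cv2.resize(im2[60:240,350:470],(400,600),interpolation=cv2.INTER_CUBIC)])[:,:,::-1])
```

```text
9.1833 [529.78013106 261.52255199  86.54249259] [-0.80242835 -0.10745197 -1.30845622] 53.20928746823276 26.49293849382957
```

View pics/c8.png

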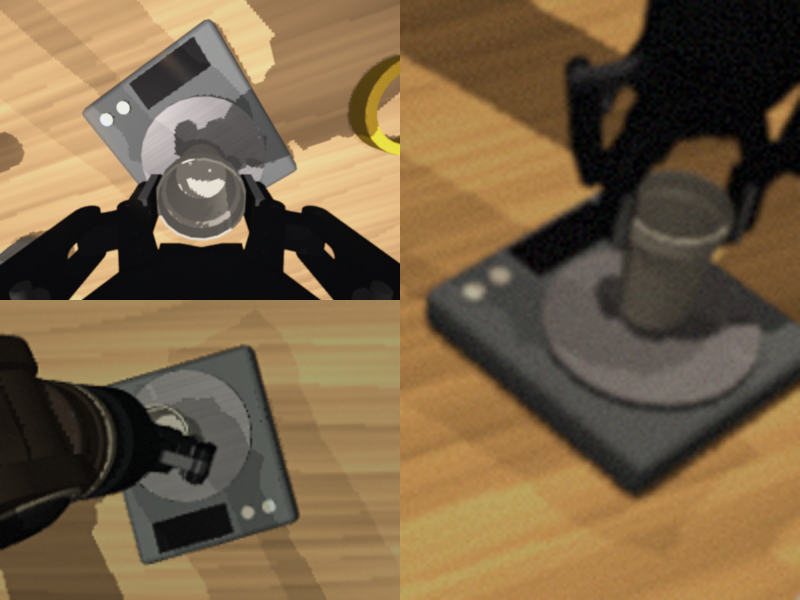

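The pot hangs upright over the pan's centre: in the scene crop its foot is at about (652,312) and the pan centre at (652,326), with about 11 mm left to go. Lowering gently.

play_rows([
  [0, 0, -0.1],
  [0, 0, -0.2],
  [0, 0, -0.28],
  [0, 0, -0.34],
  [0, 0, -0.38],
  [0, 0, -0.38],
], hand=[0.5, 0.5, 0.5, 0.5, 0.5, 0.5], roll=[0, 0, 0, 0, 0, 0])

```text
t: 9.83
tcp_pos: [529.9, 262.0, 77.2]
eef_rot: [-0.0, 0.161, 0.987, -0.0]
force: [0.3, -0.2, -0.9]
opening: 53.2
gripper_force: 26.5
```

play_rows([
  [0, 0, -0.03],
  [0, 0, -0.06],
  [0, 0, -0.06],
], hand=[0.5, 0.5, 0.5], roll=[0, 0, 0])

```text
t: 10.08
tcp_pos: [530.0, 262.1, 75.9]
eef_rot: [-0.0, 0.161, 0.987, -0.0]
force: [-0.6, 0.7, -0.3]
opening: 52.9
gripper_force: 26.5
```

play_rows([
  [0, 0, -0.03],
  [0, 0, -0.05],
  [0, 0, -0.05],
], hand=[0.5, 0.5, 0.5], roll=[0, 0, 0])

```text
t: 10.33
tcp_pos: [530.3, 262.2, 75.7]
eef_rot: [0.0, 0.161, 0.987, 0.0]
force: [-1.4, -1.1, 5.6]
opening: 53.5
gripper_force: 26.8
```

Contact with the pan at 5.6 N. Releasing slowly.

play_rows([
  [0, 0, 0.02],
  [0, 0, 0.02],
  [0, 0, 0.02],
  [0, 0, 0.02],
  [0, 0, 0.02],
  [0, 0, 0.02],
  [0, 0, 0.02],
  [0, 0, 0.02],
  [0, 0, 0.02],
  [0, 0, 0.02],
], hand=[0.62, 0.64, 0.66, 0.68, 0.72, 0.78, 0.85, 0.92, 1, 1], roll=[0, 0, 0, 0, 0, 0, 0, 0, 0, 0])

```text
t: 11.17
tcp_pos: [530.1, 262.1, 75.3]
eef_rot: [0.0, 0.161, 0.987, -0.0]
force: [-0.0, -0.1, -0.2]
opening: 85.4
gripper_force: 0.0
```

play_rows([
  [0, 0, 0],
  [0, 0, 0.2],
  [0, 0, 0.6],
  [0, 0, 1.2],
  [0, 0, 2],
  [0, 0, 2.8],
  [0, 0, 3.6],
  [0, 0, 4.4],
  [0, 0, 5],
  [0, 0, 5],
], hand=[1, 1, 1, 1, 1, 1, 1, 1, 1, 1], roll=[0, 0, 0, 0, 0, 0, 0, 0, 0, 0])

```text
t: 12.0
tcp_pos: [531.5, 262.8, 205.1]
eef_rot: [0.003, 0.161, 0.987, 0.002]
force: [0.4, 0.8, 0.5]
opening: 85.7
gripper_force: 0.0
```

play_rows([
  [-0.8, -0.2, 0],
  [-2, -0.4, 0],
  [-3.2, -0.6, 0],
  [-4.4, -0.8, 0],
  [-5.6, -1, 0],
  [-6.8, -1.2, 0],
  [-7.6, -1.4, 0],
  [-8, -1.4, 0],
  [-8, -1.4, 0],
], hand=[1, 1, 1, 1, 1, 1, 1, 1, 1], roll=[0, 0, 0, 0, 0, 0, 0, 0, 0])

```text
t: 12.75
tcp_pos: [328.6, 226.9, 200.6]
eef_rot: [0.0, 0.16, 0.987, 0.0]
force: [1.0, 0.3, -0.4]
opening: 84.9
gripper_force: 0.0
```

Run:
```python
from h import *
s=robot.read_state();print(s["t"],s["tcp_pos"],s["force"],s["opening"])
c,im=snap("top","t9");c2,im2=snap("scene","s9")
def diff(a,b,x0,x1,y0,y1,n):
    d=cv2.absdiff(a,b).max(2)[y0:y1,x0:x1]>40; ys,xs=np.nonzero(d)
    print(n,d.sum(),(xs.min()+x0,xs.max()+x0,ys.min()+y0,ys.max()+y0) if len(xs) else "")
o=cv2.imread("pics/top0.png")[:,:,::-1];o2=cv2.imread("pics/scene0.png")[:,:,::-1]
diff(o,im,130,240,240,350,"top pan area");diff(o,im,400,480,300,360,"top pile");diff(o,im,170,215,140,190,"top lone");diff(o2,im2,460,510,230,290,"scene lone")
diff(o2,im2,350,480,100,205,"scene pan");diff(o2,im2,110,185,150,235,"scene pile")
# expected rim & foot outline of a pot standing at pan centre
a=np.linspace(0,2*np.pi,40)
for n,cal,I in(("top",c,im),("scene",c2,im2)):
  T=np.linalg.inv(np.array(cal["world_from_camera"]))
  P=[np.array([530+r*np.cos(t),262+r*np.sin(t),z,1]) for r,z in((28,108),(18,38)) for t in a]
  Q=np.array([(T@p)[:3]*[1,-1,-1] for p in P]);u=cv2.projectPoints(Q,np.zeros(3),np.zeros(3),np.array(cal["mtx"],float),np.array(cal["D"],float))[0][:,0]
  print(n,"expected x,y extents",u.min(0).round(),u.max(0).round())
```

```text
12.75 [328.56696041 226.93043935 200.60528327] [ 1.02196697  0.31446002 -0.40342509] 84.88632161978208
top pan area 720 (np.int64(144), np.int64(187), np.int64(273), np.int64(304))
top pile 675 (np.int64(400), np.int64(470), np.int64(311), np.int64(348))
top lone 0 
scene lone 0 
scene pan 1264 (np.int64(350), np.int64(448), np.int64(100), np.int64(163))
scene pile 817 (np.int64(117), np.int64(184), np.int64(156), np.int64(201))
top expected x,y extents [144. 272.] [183. 306.]
scene expected x,y extents [415. 114.] [449. 162.]
```

The pot's outline matches an upright pot at the pan centre to within a pixel or two in the scene view and at its rim edges in the top view. The lone pot is unchanged and the lower pile is still standing.

```bash
python3 -c "
from cell import robot
print(robot.sign_off())"
```

```text
the job is handed in; nothing more can be done
None
```

The top pot stands upright in the middle of the scale pan, set down gently and released; camera checks show the other two pots of the pile still standing and the lone pot unmoved, and the job was handed in at about 13 s.

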